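# Park the power supply under the instrument shelf

## Robot

A 6-joint arm with a two-finger parallel gripper is mounted at the origin on a cart in front of the work surface, level with it; the furniture and walls round the work are solid. World frame = base frame: x ahead of the robot, y to its left, z up, the work surface at z = 0. Lengths are in m, angles in degrees, forces in N, time in s.
With the tool pointing down it reaches from about 0.375 to 0.9 m from the base axis. Payload 3.1 kg.
Tool frame: the origin (TCP) lies midway between the tips of the shut fingers; the grasp point (between the pads) lies 19 mm behind it; z points along the fingers, y is the line along which they close (so a half turn about z gives the same grasp; the last joint's range is limited). The gripper opens to 87 mm and grips with 3 to 60 N. Pads are 19 mm wide; open, the fingers measure 117 mm over their backs; the gripper's body (75 mm by 190 mm) begins 51 mm behind the grasp point.
Start: joints at [65.002, 30.224, 82.088, -0, 67.689, -10.227], TCP at [0.159, 0.604, 0.223] pointing down, gripper open.
Joint ranges: [-176.69, 176.69], [-43.24, 126.21], [12.49, 139.97], [-82, 262], [0, 151.66], [-163.58, 163.58]. Speed limits (degrees/s): [159.86, 159.86, 180, 180, 180, 180].

## Interface

Orientations are given as a 3x3 rotation matrix whose columns are the frame's x, y, z axes.
In Python, from rig import bot gives the robot as it stands.
- The arm moves only by the tool steer_hand, called as name(argument=value, ...) on one line, values as JSON. Schema: {"type":"object","properties":{"steps":{"type":"array","items":{"type":"number"},"minItems":7,"maxItems":140},"only":{"type":"string"},"quiet":{"type":"boolean"},"lines":{"type":"string"}},"required":["steps"],"additionalProperties":false}. steps is one flat list of numbers that holds 1 to 20 rows one after another, with no inner brackets; each row has 7 numbers: dx, dy, dz in normalised numbers (1 is 1000 mm), then a rotation vector rx, ry, rz in parts of the range, where 1.0 means 2 pi rad, then the opening from 0.0 (shut) to 1.0 (fully open); each row is the pose to reach, as a shift and turn from the pose commanded when the call began, along the tool's axes at that moment; what a row does not reach only later rows make up. A row lasts 1/10 s, in which the tool goes at most 0.05 m and 8.59 degrees, less where a joint would pass 70% of its speed; a pose out of reach is approached as far as the arm can. The fingers move at their own pace and stop on an object; the grip force is fixed at half the most. Time passes only in rows, so rows that do not move let the fingers close. The tool returns the time, the measured TCP pose, the force, the opening and the grip force at its end. only (a regular expression) keeps the lines of the reply that match it, lines (a string "A,B") keeps lines A to B, and quiet returns only ok. Input that does not fit is refused with a message, and nothing moves.
- bot.read_state(): the state, without advancing time (a new reading comes with each control period).
- bot.capture(name): name is "scene" or "top" or "wrist"; returns a dict with "color" (400x640x3 uint8, red, green, blue), "K" (3x3 intrinsics, pixels), "view" (4x4, takes a point from world to camera coordinates); the wrist camera has in their place "mount" (4x4, takes a point from camera to tool coordinates, whose origin is the TCP and whose axes are the flange's). Camera axes: x right, y up, looking along -z (the intrinsics and any distortion apply to the point x, -y, -z); pixel columns grow to the right and rows downward; lengths in m; the calibration is good to about 2 mm. A picture is of the moment at which its call begins: read the wrist's pose just before it. There is no depth.
- bot.hand_in(): hands the job in; it is judged then, once.
The state is a dict: "time_s": time; "joint_positions": joint angles; "qvel": joint speeds; "tau": joint torques, N m; "position": TCP position; "tcp_rot": TCP orientation; "force": force on the tool from outside, world axes, zero at the start; "moment": the same for the moment, N m; "opening": opening from 0.0 (shut) to 1.0 (fully open); "grasp_force": force on a finger pad.
Only numpy, scipy, OpenCV 4.12 (cv2) and the standard library are available. Lean on these libraries where they do the work, as an engineer would, in place of code of your own. Each camera call takes 0.05 s, during which the arm holds its last target. There are 200 camera calls.

## Task

Push the white supply box across the bench into the bay under the low shelf that carries the display unit, until its back face rests flat against the stop at the rear of the bay. Keep the box standing on the bench with the same side facing the robot, do not tip it, and leave everything else where it stands.

Things in the scene. Friction and masses are not known exactly. Their poses are not given: they have to be found in the camera images.
- supply: White moulded supply box, 106 (x) x 100 (y) x 87 (z) mm, 0.3 to 0.65 kg, loose on the bench in front of the shelf, turned up to 0.4 rad; too wide to grip, so it is pushed; it slides with friction. Origin: centre of its underside; x points through its back face (away from the robot at yaw 0), z up.
- riser: Low shelf fixed to the bench: grey board 150 deep (x) x 250 wide (y) mm, underside 125, top 140 mm up, on two upright side panels 12 mm thick, 136 mm apart, set back 14 mm from the board's front edge. Under it a bay with a stop bar at the rear, 45 mm high, its front face at x = 112 mm. Origin: on the bench under the middle of the front edge; x into the bay, y left. Yaw up to 0.16 rad.
- bay_home (a point): Point on the bench in the bay, 59 mm behind the board's front edge, midway between the panels: the box's origin lies here when its back touches the stop. The box's front face is then 6 mm under the board, so a gripper pointing straight down meets the board first: lean it back towards the robot, fingers ahead and down. Axes as the shelf's.
- display_unit: Display unit, aluminium box with a dark front, 118 x 178 x 77 mm, loose on top of the shelf board, its front about 20 to 30 mm behind the board's front edge. Origin: centre of its underside.
- sensor: Blue and black sensor, 134 x 61 x 118 mm, loose on the bench to the left of the shelf. Origin: centre of its underside.
- weight_case: Closed wooden weight case, 69 x 112 x 42 mm, on the bench to the right of the shelf. Origin: centre of its underside.
- module: Black lens module, 66 x 41 x 41 mm, near the left front of the bench. Origin: centre of its underside.
- dish: Clear petri dish, 90 mm diameter, 14 mm high, near the right front of the bench. Origin: centre of its underside.
- mug: White spotted mug, 82 x 114 x 91 mm, at the far left front of the bench. Origin: centre of its underside.

How it is judged:
By the outcome, as a careful person would: the job done as asked, in the order asked, and still so for the second after the job is handed in, with the robot touching nothing.
It also fails if it takes over 67 s, if anything falls off the work surface, if the arm or the gripper's body presses on something with over 40 N, if the wrist force passes 120 N, or if a joint passes its speed limit or range.

## Working session

There is one attempt and no reset: what is moved stays moved. The work goes in short steps, Python scripts to look and compute and a tool call to move; the robot and the scene stay as the last step left them, time stands still between calls to the robot, and variables do not carry over. Pictures are saved under pics/ and viewed, at most 10 in all, crops included, and the job is handed in when it is done.

```bash
ls; mkdir -p pics; python3 - <<'E'
from rig import bot
import cv2
for n in("scene","top"):
    c=bot.capture(n); cv2.imwrite(f"pics/{n}0.png",c["color"][:,:,::-1]); print(n,c["K"],c["view"],[k for k in c])
s=bot.read_state();print(s["tcp_rot"],s["position"],s["force"])
E
```

```text
pics
rig.py
scene [[439.40083675   0.         318.41076505]
 [  0.         439.40083675 204.1897922 ]
 [  0.           0.           1.        ]] [[ 0.725708   -0.687907   -0.01148325 -0.38025662]
 [ 0.30231381  0.30384429  0.90348492 -0.29207524]
 [-0.61802448 -0.65913778  0.42846601 -0.90375836]
 [ 0.          0.          0.          1.        ]] ['color', 'K', 'view']
top [[485.83715254   0.         327.94210568]
 [  0.         485.83715254 199.2721162 ]
 [  0.           0.           1.        ]] [[-0.39648377 -0.91801395 -0.00714181  0.29875798]
 [ 0.87649716 -0.3808438   0.29446685 -0.53399685]
 [-0.27304459  0.11049155  0.95563501 -1.50135148]
 [ 0.          0.          0.          1.        ]] ['color', 'K', 'view']
[[-9.66942187e-01  2.54994386e-01 -8.18205807e-04]
 [ 2.54995465e-01  9.66940667e-01 -1.74922731e-03]
 [ 3.45113325e-04 -1.90004045e-03 -9.99998135e-01]] [0.15905013 0.60374985 0.22168138] [-0.37387752 -0.17068366  0.11253475]
```

View pics/scene0.png

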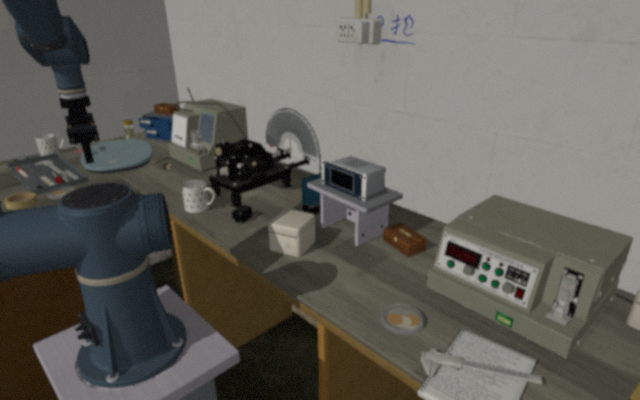

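View pics/top0.png

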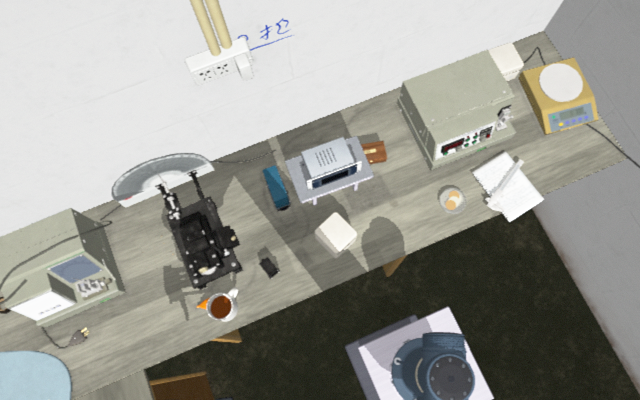

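The scene view shows the box at about (292,233) and the shelf at about (355,195). In the top view the box is at (337,232) and the board's corners are near (285,160), (358,138), (373,183) and (300,203). I'll enlarge both for accurate corners.

```bash
python3 - <<'E'
import cv2,numpy as np
t=cv2.imread("pics/top0.png");s=cv2.imread("pics/scene0.png")
a=cv2.resize(t[125:265,265:395],None,fx=4,fy=4,interpolation=cv2.INTER_CUBIC)
b=cv2.resize(s[145:265,260:410],None,fx=5,fy=5,interpolation=cv2.INTER_CUBIC)
b=np.clip(b*1.6,0,255)
cv2.imwrite("pics/tc.png",a);cv2.imwrite("pics/sc.png",b)
E
```

```text
[ WARN:0@0.068] global loadsave.cpp:1063 imwrite_ Unsupported depth image for selected encoder is fallbacked to CV_8U.
```

View pics/tc.png

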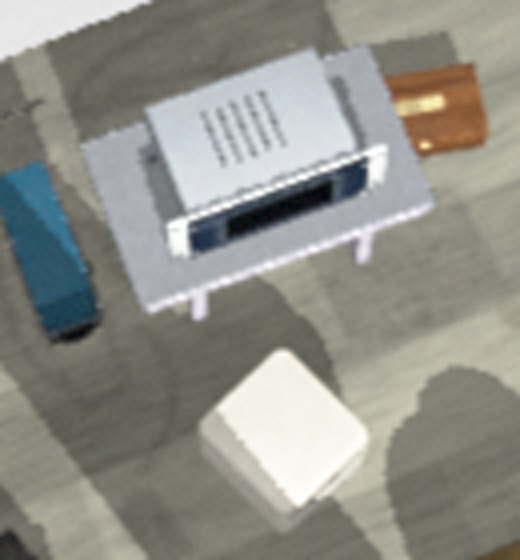

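View pics/sc.png

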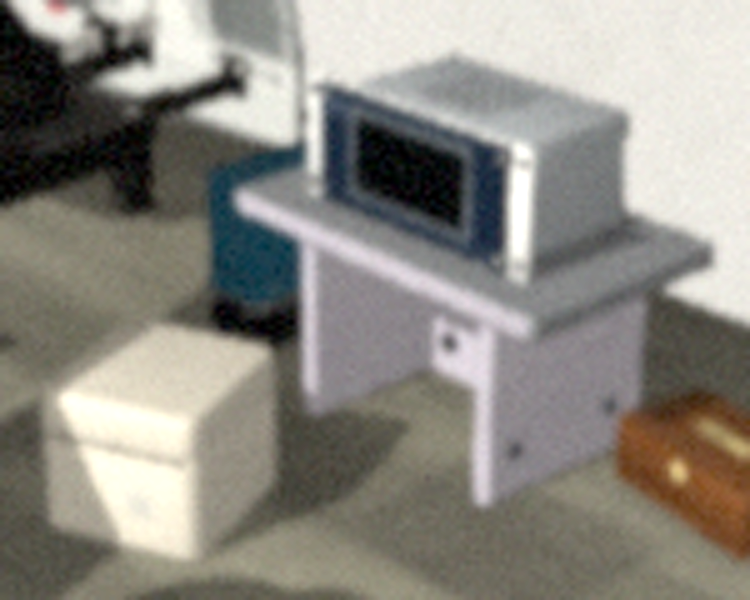

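The crops show the box top and board top corners clearly, along with the panel feet (scene crop (312,410) and (484,505)). Next I cast rays onto planes and check the heights by triangulating.

```bash
cat > h.py <<'E'
import numpy as np,cv2
from rig import bot
def ray(c,p):
    d=np.linalg.inv(c["K"])@[p[0],p[1],1]; d=d*[1,-1,-1]
    R=c["view"][:3,:3]; return -R.T@c["view"][:3,3], R.T@d
def onz(c,p,z):
    o,d=ray(c,p); return o+d*(z-o[2])/d[2]
def tri(c1,p,c2,q):
    (a,d),(b,e)=ray(c1,p),ray(c2,q)
    s=np.linalg.lstsq(np.c_[d,-e],b-a,rcond=None)[0]; u,v=a+s[0]*d,b+s[1]*e
    return (u+v)/2,np.linalg.norm(u-v)
def proj(c,P):
    q=c["view"][:3,:3]@P+c["view"][:3,3]; q=c["K"]@(q*[1,-1,-1]); return q[:2]/q[2]
E
python3 - <<'E'
from h import *
np.set_printoptions(precision=4,suppress=True)
t=bot.capture("top");s=bot.capture("scene")
T=lambda x,y:((x-1.5)/4+265,(y-1.5)/4+125)
S=lambda x,y:((x-2)/5+260,(y-2)/5+145)
print("box tri")
for a,b in [((282,348),(160,328)),((369,438),(275,350)),((290,508),(190,416)),((203,425),(55,392))]:
    print(*tri(t,T(*a),s,S(*b)),onz(t,T(*a),.087),onz(s,S(*b),.087))
print("board tri: FL FR BR")
for a,b in [((148,303),(238,190)),((433,206),(532,325)),((365,45),(712,250))]:
    print(*tri(t,T(*a),s,S(*b)),onz(t,T(*a),.14),onz(s,S(*b),.14))
print("BL",onz(t,T(82,145),.14))
print("feet",[onz(s,S(*p),0) for p in [(305,408),(322,412),(475,502),(493,507)]])
E
```

```text
box tri
[0.529  0.0754 0.1125] 0.054484092184907684 [0.5597 0.0578 0.087 ] [0.5301 0.1179 0.087 ]
[0.483  0.0108 0.1186] 0.05931239899434476 [0.4643 0.0242 0.087 ] [0.5581 0.0502 0.087 ]
[0.4737 0.0811 0.0545] 0.07180446782456915 [0.4377 0.1043 0.087 ] [0.4723 0.0249 0.087 ]
[0.5103 0.152  0.0498] 0.05494659584314643 [0.5265 0.1409 0.087 ] [0.4378 0.0977 0.087 ]
board tri: FL FR BR
[0.6205 0.1465 0.139 ] 0.0031233565319611512 [0.6216 0.1457 0.14  ] [0.6169 0.1447 0.14  ]
[ 0.6081 -0.0946  0.1354] 0.0022140146846335537 [ 0.6058 -0.0928  0.14  ] [ 0.6022 -0.1008  0.14  ]
[ 0.7564 -0.1019  0.1346] 0.00023027746984083535 [ 0.7544 -0.1007  0.14  ] [ 0.7462 -0.1089  0.14  ]
BL [0.7653 0.1436 0.14  ]
feet [array([0.6336, 0.1058, 0.    ]), array([0.6375, 0.0946, 0.    ]), array([ 0.6243, -0.045 ,  0.    ]), array([ 0.6275, -0.056 ,  0.    ])]
```

```bash
cat >> h.py <<'E'
from scipy.spatial.transform import Rotation as Rn
def delta(p,head,lean=0,p0=None,R0=None):
    """tool-axes shift and turn to TCP p, tool y heading (deg), leaning back (tips ahead) by lean deg"""
    s=bot.read_state(); R0=np.array(s["tcp_rot"]) if R0 is None else R0; p0=np.array(s["position"]) if p0 is None else p0
    h=np.radians(head); y=np.array([np.cos(h),np.sin(h),0]); z=np.array([0,0,-1.])
    R=np.c_[np.cross(y,z),y,z]; R=Rn.from_rotvec(np.radians(lean)*y*-1).as_matrix()@R
    return np.r_[R0.T@(np.array(p)-p0),np.degrees(Rn.from_matrix(R0.T@R).as_rotvec())].round(4),R.round(3)
E
python3 - <<'E'
from h import *
print(delta((.468,.163,.22),19.5)); print(delta((.5,0,.1),90,40)[1])
t=bot.capture("top");s=bot.capture("scene")
print(onz(t,(282,208),0),onz(t,(268,268),.04),"sensor top front",onz(t,(265+100/4,125+295/4),.118), "stage",onz(t,(240,240),.1),onz(t,(170,205),.2))
E
```

```text
(array([-4.11100e-01, -3.47600e-01,  2.30000e-03, -7.42000e-02,
        2.36000e-02,  5.57304e+01]), array([[-0.334,  0.943,  0.   ],
       [ 0.943,  0.334,  0.   ],
       [ 0.   ,  0.   , -1.   ]]))
[[-0.766  0.     0.643]
 [ 0.     1.    -0.   ]
 [-0.643  0.    -0.766]]
[0.66595003 0.20882515 0.        ] [0.48534255 0.32513532 0.04      ] sensor top front [0.6480367  0.17616423 0.118     ] stage [0.59065669 0.37047896 0.1       ] [0.74716723 0.51718097 0.2       ]
```

The manual's scale: turns go in shares of 2 pi rad. Converting my numbers, 55.7 degrees is 0.1547.

steer_hand(steps=[0,0,-0.08,0,0,0,0.6,-0.1,-0.08,-0.08,0,0,0.0389,0.6,-0.41,-0.348,-0.08,0,0,0.1547,0.6,-0.41,-0.348,-0.08,0,0,0.1547,0.6,-0.41,-0.348,-0.08,0,0,0.1547,0.6,-0.41,-0.348,-0.08,0,0,0.1547,0.6,-0.41,-0.348,-0.08,0,0,0.1547,0.6,-0.41,-0.348,-0.08,0,0,0.1547,0.6,-0.41,-0.348,-0.08,0,0,0.1547,0.6,-0.41,-0.348,-0.08,0,0,0.1547,0.6,-0.41,-0.348,-0.08,0,0,0.1547,0.6,-0.41,-0.348,-0.08,0,0,0.1547,0.6,-0.41,-0.348,-0.08,0,0,0.1547,0.6,-0.41,-0.348,-0.08,0,0,0.1547,0.6,-0.41,-0.348,-0.02,0,0,0.1547,0.6,-0.41,-0.348,0.03,0,0,0.1547,0.6,-0.41,-0.348,0.08,0,0,0.1547,0.6,-0.41,-0.348,0.08,0,0,0.1547,0.6,-0.41,-0.348,0.08,0,0,0.1547,0.6,-0.41,-0.348,0.08,0,0,0.1547,0.6])

```text
time_s: 2.3
position: [0.4682, 0.1642, 0.1443]
tcp_rot: [[-0.335, 0.942, 0.003], [0.942, 0.335, 0.001], [-0.001, 0.003, -1.0]]
force: [0.1, 0.4, 0.2]
opening: 0.602
grasp_force: 0.0
```

```bash
python3 - <<'E'
from h import *
s=bot.read_state();print(s["tcp_rot"].round(3) if hasattr(s["tcp_rot"],'round') else s["tcp_rot"],s["joint_positions"])
c=bot.capture("top")["color"];w=bot.capture("wrist")["color"]
cv2.imwrite("pics/t1.png",np.hstack([cv2.resize(c[100:280,230:410],(450,450)),cv2.resize(w,(340,450))])[:,:,::-1])
E
```

```text
[[-0.335  0.942  0.003]
 [ 0.942  0.335  0.001]
 [-0.001  0.003 -1.   ]] [ 6.39455445e+00  2.72024380e+01  1.04948192e+02  1.27448470e-02
  4.76663620e+01 -1.32107383e+01]
```

View pics/t1.png

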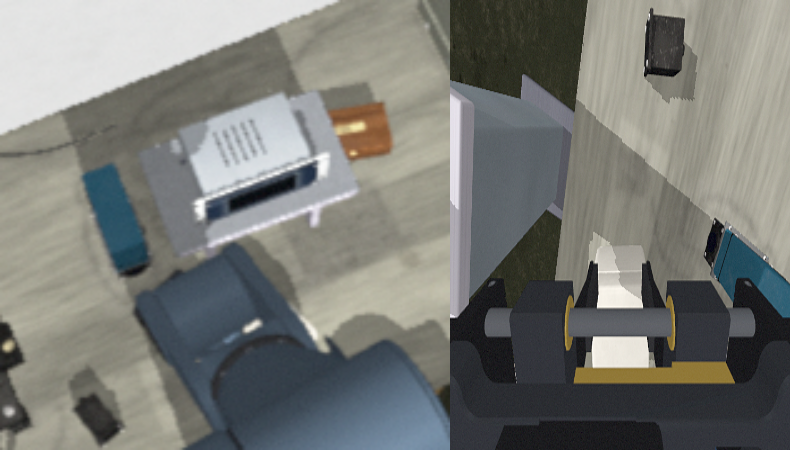

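The top view is mostly hidden by the arm. The wrist view shows the box at (620,300), beyond the fingers and clear of them. I'll descend beside the box's left face.

steer_hand(steps=[0,0,0.04,0,0,0,0.6,0,0,0.08,0,0,0,0.6,0,0,0.1,0,0,0,0.6,0,0,0.109,0,0,0,0.6,0,0,0.109,0,0,0,0.6])

```text
time_s: 2.9
position: [0.4678, 0.1634, 0.034]
tcp_rot: [[-0.334, 0.943, 0.001], [0.943, 0.334, 0.0], [-0.0, 0.001, -1.0]]
force: [0.3, -0.3, 1.0]
opening: 0.602
grasp_force: 0.0
```

steer_hand(steps=[-0.01,0,0,0,0,0,0.6,-0.015,0,0,0,0,0,0.6,-0.02,0,0,0,0,0,0.6,-0.024,0,0,0,0,0,0.6,-0.028,0,0,0,0,0,0.6,-0.031,0,0,0,0,0,0.6,-0.034,0,0,0,0,0,0.6])

```text
time_s: 3.6
position: [0.4781, 0.1313, 0.0337]
tcp_rot: [[-0.334, 0.943, -0.001], [0.943, 0.334, 0.0], [0.0, -0.0, -1.0]]
force: [-0.6, 3.6, 1.7]
opening: 0.601
grasp_force: 1.8
```

```bash
python3 - <<'E'
from h import *
print(delta((.518,.090,.035),-3.3)[0])
E
```

```text
[-5.23000e-02  2.38000e-02 -1.40000e-03 -3.29000e-02 -2.10000e-02
  2.28231e+01]
```

Converted, 22.8 degrees is 0.0633.

steer_hand(steps=[-0.005,0,0,0,0,0.0056,0.6,-0.009,0,0,0,0,0.0111,0.6,-0.013,0.001,0,0,0,0.0167,0.6,-0.017,0.001,0,0,0,0.0222,0.6,-0.021,0.002,0,0,0,0.0278,0.6,-0.025,0.003,0,0,0,0.0333,0.6,-0.029,0.004,0,0,0,0.0389,0.6,-0.033,0.005,0,0,0,0.0444,0.6,-0.037,0.006,0,0,0,0.05,0.6,-0.041,0.0075,0,0,0,0.0556,0.6,-0.044,0.0085,0,0,0,0.0597,0.6,-0.047,0.0095,0,0,0,0.0633,0.6,-0.047,0.0095,0,0,0,0.0633,0.6])

```text
time_s: 4.9
position: [0.5033, 0.0897, 0.0335]
tcp_rot: [[0.058, 0.998, 0.0], [0.998, -0.058, -0.0], [-0.0, 0.0, -1.0]]
force: [-0.0, 1.3, 0.6]
opening: 0.602
grasp_force: 0.4
```

steer_hand(steps=[0.02,0,0,0,0,0,0.6,0.05,0,0,0,0,0,0.6,0.05,0,-0.05,0,0,0,0.6,0.05,0,-0.1,0,0,0,0.6,0.05,0,-0.15,0,0,0,0.6,0.08,-0.05,-0.15,0,0,0,0.6,0.12,-0.1,-0.15,0,0,0,0.6,0.16,-0.1,-0.15,0,0,0,0.6,0.2,-0.1,-0.15,0,0,0,0.6,0.2,-0.1,-0.15,0,0,0,0.6])

```text
time_s: 5.9
position: [0.4147, 0.2999, 0.184]
tcp_rot: [[0.051, 0.999, 0.003], [0.999, -0.051, 0.002], [0.002, 0.003, -1.0]]
force: [-0.2, -1.1, -0.3]
opening: 0.599
grasp_force: 0.0
```

```bash
python3 - <<'E'
from h import *
t=bot.capture("top")["color"];s=bot.capture("scene")["color"]
a=cv2.resize(t[125:265,285:395],None,fx=4,fy=4,interpolation=cv2.INTER_CUBIC)
b=cv2.resize(s[145:285,260:350],None,fx=4,fy=4,interpolation=cv2.INTER_CUBIC)
cv2.imwrite("pics/p2.png",np.hstack([a,np.clip(b*1.6,0,255)]).astype(np.uint8)[:,:,::-1])
E
```

```text
(no output)
```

View pics/p2.png

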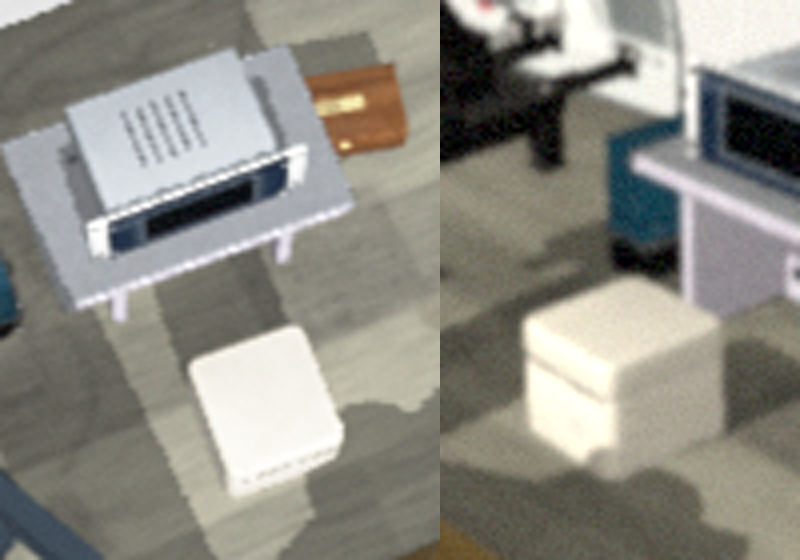

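The box now stands nearly square to the shelf: top-view crop corners are (188,360), (300,325), (343,434) and (229,483), with scene corners to match.

```bash
python3 - <<'E'
from h import *
np.set_printoptions(precision=4,suppress=True)
t=bot.capture("top");s=bot.capture("scene")
T=lambda x,y:((x-1.5)/4+285,(y-1.5)/4+125)
S=lambda x,y:((x-441.5)/4+260,(y-1.5)/4+145)
Q=[]
for a,b in [((188,358),(633,276)),((301,324),(722,318)),((343,434),(613,396)),((229,481),(524,325))]:
    q=tri(t,T(*a),s,S(*b)); Q.append(q[0]); print(*q,onz(t,T(*a),.087),onz(s,S(*b),.087))
P=np.array([onz(t,T(*a),.087)[:2] for a in [(188,358),(301,324),(343,434),(229,481)]])
print(np.mean(Q,0),P.mean(0),cv2.minAreaRect(P.astype(np.float32)))
for P in(np.array(Q)[:,:2],P):
  e=P[0]+P[1]-P[2]-P[3];f=P[0]+P[3]-P[1]-P[2];print("yaw",np.degrees([np.arctan2(e[1],e[0]),np.arctan2(-f[0],f[1])]),np.linalg.norm(e)/2,np.linalg.norm(f)/2)
E
```

```text
[0.5554 0.0724 0.084 ] 0.004559090542462019 [0.5566 0.0715 0.087 ] [0.5487 0.0682 0.087 ]
[ 0.5462 -0.0235  0.0886] 0.0007206558385742275 [ 0.5463 -0.0236  0.087 ] [ 0.5488 -0.0214  0.087 ]
[ 0.4529 -0.0193  0.0652] 0.002893118169408052 [ 0.4502 -0.0165  0.087 ] [ 0.4271 -0.0471  0.087 ]
[0.4551 0.0798 0.0777] 0.00446424832032334 [0.4515 0.0819 0.087 ] [0.4468 0.0654 0.087 ]
[0.5024 0.0273 0.0789] [0.5011 0.0283] ((0.4991982877254486, 0.027920320630073547), (0.09801381081342697, 0.10560689121484756), 84.33932495117188)
yaw [-3.4114 -3.334 ] 0.09694736718943689 0.09769433085497589
yaw [-4.9843 -3.413 ] 0.10099769022461662 0.09689612850440077
```

```bash
python3 - <<'E'
from h import *
np.set_printoptions(precision=3,suppress=True)
c=bot.capture("wrist");print(c["mount"]);s=bot.read_state();print(s["joint_positions"])
print(delta((.405,.0335,.184),86.7)[0])
E
```

```text
[[-0.     0.954  0.3    0.083]
 [ 1.     0.001 -0.    -0.001]
 [-0.     0.3   -0.954 -0.162]
 [ 0.     0.     0.     1.   ]]
[ 22.766  24.521 101.01   -0.041  54.552  26.138]
[ -0.261   0.006  -0.001  -0.099   0.005 -90.048]
```

Converted, -90 degrees is -0.25.

steer_hand(steps=[-0.05,0,0,0,0,-0.0222,0.6,-0.1,0,0,0,0,-0.0444,0.6,-0.15,0,0,0,0,-0.0667,0.6,-0.2,0,0,0,0,-0.0889,0.6,-0.24,0,0,0,0,-0.1111,0.6,-0.261,0.006,0,0,0,-0.1333,0.6,-0.261,0.006,0,0,0,-0.1556,0.6,-0.261,0.006,0,0,0,-0.1778,0.6,-0.261,0.006,0,0,0,-0.2,0.6,-0.261,0.006,0,0,0,-0.2222,0.6,-0.261,0.006,0,0,0,-0.2444,0.6,-0.261,0.006,0,0,0,-0.25,0.6,-0.261,0.006,0,0,0,-0.25,0.6])

```text
time_s: 7.45
position: [0.4053, 0.0334, 0.1835]
tcp_rot: [[-0.998, 0.06, -0.001], [0.06, 0.998, -0.0], [0.001, -0.0, -1.0]]
force: [-0.1, -0.0, 0.4]
opening: 0.6
grasp_force: 0.0
```

```bash
python3 - <<'E'
from h import *
s=bot.read_state();print(s["joint_positions"])
print(delta((.402,.0335,.035),86.7)[0])
E
```

```text
[-1.11156624e+01  1.73926365e+01  1.14462300e+02 -2.05506403e-02
  4.81768530e+01 -9.76744433e+01]
[ 3.200e-03 -1.000e-04  1.485e-01 -1.090e-02 -3.360e-02 -1.275e-01]
```

steer_hand(steps=[0.003,0,0.05,0,0,0,0.6,0.003,0,0.1,0,0,0,0.6,0.003,0,0.13,0,0,0,0.6,0.003,0,0.148,0,0,0,0.6,0.003,0,0.148,0,0,0,0.6,-0.005,0,0.148,0,0,0,0.6,-0.013,0,0.148,0,0,0,0.6,-0.02,0,0.148,0,0,0,0.6,-0.026,0,0.148,0,0,0,0.6,-0.031,0,0.148,0,0,0,0.6,-0.036,0,0.148,0,0,0,0.6,-0.041,0,0.148,0,0,0,0.6])

```text
time_s: 8.65
position: [0.4449, 0.0327, 0.0356]
tcp_rot: [[-0.998, 0.057, -0.004], [0.057, 0.998, 0.001], [0.004, 0.0, -1.0]]
force: [-4.8, 0.2, 1.9]
opening: 0.601
grasp_force: 1.8
```

steer_hand(steps=[-0.006,0,0,0,0,0,0.6,-0.012,0,0,0,0,0,0.6,-0.018,0,0,0,0,0,0.6,-0.024,0,0,0,0,0,0.6,-0.03,0,0,0,0,0,0.6,-0.036,0,0,0,0,0,0.6,-0.042,0,0,0,0,0,0.6,-0.048,0,0,0,0,0,0.6,-0.054,0,0,0,0,0,0.6,-0.06,0,0,0,0,0,0.6,-0.066,0,0,0,0,0,0.6,-0.072,0,0,0,0,0,0.6,-0.074,0,0,0,0,0,0.6,-0.074,0,0,0,0,0,0.6])

```text
time_s: 10.05
position: [0.5218, 0.0279, 0.0357]
tcp_rot: [[-0.998, 0.057, 0.002], [0.057, 0.998, -0.0], [-0.002, -0.0, -1.0]]
force: [-0.5, 0.4, 0.0]
opening: 0.603
grasp_force: 0.0
```

steer_hand(steps=[0.015,0,0,0,0,0,0.6,0.03,0,0,0,0,0,0.6,0.03,0,0,0,0,0,0.6])

```text
time_s: 10.35
position: [0.4886, 0.0301, 0.0357]
tcp_rot: [[-0.998, 0.057, -0.002], [0.057, 0.998, 0.0], [0.002, 0.0, -1.0]]
force: [-0.1, 0.8, -0.8]
opening: 0.598
grasp_force: 0.0
```

```bash
python3 - <<'E'
from h import *
s=bot.read_state();print(s["joint_positions"],s["position"])
print(delta((.485,.030,.035),86.7,42)[0])
t=bot.capture("top")["color"];s=bot.capture("scene")["color"]
a=cv2.resize(t[125:265,285:395],None,fx=4,fy=4,interpolation=cv2.INTER_CUBIC)
b=cv2.resize(s[145:285,260:350],None,fx=4,fy=4,interpolation=cv2.INTER_CUBIC)
cv2.imwrite("pics/p3.png",np.hstack([a,np.clip(b*1.6,0,255)]).astype(np.uint8)[:,:,::-1])
E
```

```text
[-9.58103112e+00  3.85902687e+01  1.09425323e+02  4.97275620e-03
  3.21100833e+01 -9.63085571e+01] [0.48862012 0.03010699 0.03566071]
[ 3.60000e-03 -3.00000e-04  7.00000e-04  2.42000e-02 -4.21246e+01
  1.62000e-02]
```

View pics/p3.png

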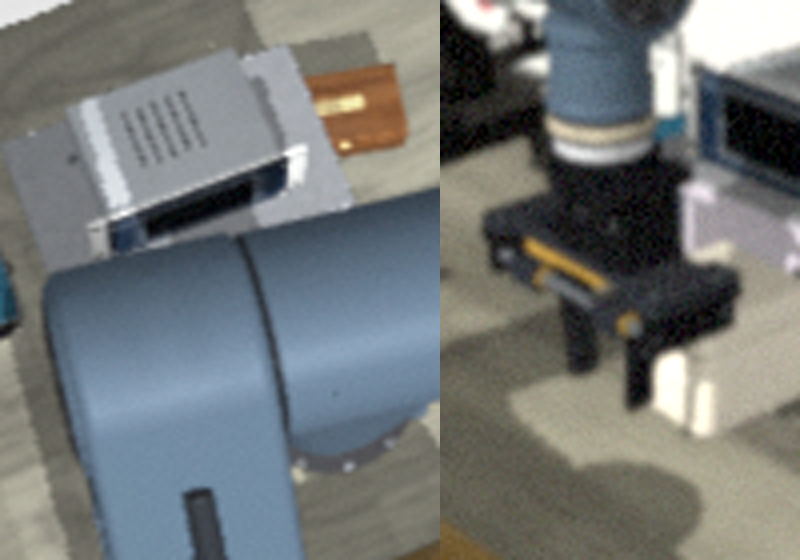

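The scene view shows both fingers just in front of the box's front face, near crop (580,370) and (640,400), with the box square ahead. Wrist joint 5 is small here, so I'll fit the arm's planar links to see which leans are reachable.

Converted, -12 degrees is -0.0333.

steer_hand(steps=[0.03,0,0,0,-0.0222,0,0.6,0.03,0,0,0,-0.0333,0,0.6,0.03,0,0,0,-0.0333,0,0.6])

```text
time_s: 10.75
position: [0.4556, 0.0324, 0.0351]
tcp_rot: [[-0.978, 0.058, 0.201], [0.057, 0.998, -0.01], [-0.201, 0.001, -0.98]]
force: [0.5, 0.6, -0.6]
opening: 0.602
grasp_force: 0.0
```

```bash
python3 - <<'E'
from h import *
from scipy.optimize import least_squares
s=bot.read_state();print(s["joint_positions"],s["position"],s["tcp_rot"])
R=np.array(s["tcp_rot"]); 
D=[((65.002,30.224,82.088,67.689),(.159,.604,.223)),((6.3946,27.202,104.948,47.666),(.4682,.1642,.1443)),((22.766,24.521,101.01,54.552),(.4147,.2999,.184)),((-11.1157,17.3926,114.4623,48.1769),(.4053,.0334,.1835)),((-9.581,38.590,109.425,32.110),(.4886,.0301,.0357))]
D.append((tuple(np.array(s["joint_positions"])[[0,1,2,4]]),tuple(s["position"])))
def fk(p,q):
    d,L1,L2,h,L6,b=p; a,A,B,C=np.radians(q)
    r=b+L1*np.sin(A)+L2*np.sin(A+B)+L6*np.sin(A+B+C); z=h+L1*np.cos(A)+L2*np.cos(A+B)+L6*np.cos(A+B+C)
    return np.array([r*np.cos(a)-d*np.sin(a),r*np.sin(a)+d*np.cos(a),z])
f=least_squares(lambda p:np.ravel([fk(p,q)-x for q,x in D]),[.11,.4,.4,.3,.25,0]);p=f.x;print(p.round(4),abs(f.fun).max())
for x in(.485,.52,.55,.58,.613):
  for l in(20,25,30,35,40):
    g=least_squares(lambda v:np.r_[fk(p,[v[0],v[1],v[2],180-l-v[1]-v[2]])-[x,.027,.02]],[-9,40,100])
    v=g.x;print(x,l,v.round(1),round(180-l-v[1]-v[2],1),g.cost<1e-6)
E
```

```text
[ -11.12532096   37.35377984  123.15496373   11.58661321    8.15950237
 -109.09381459] [0.45556308 0.03241328 0.03506766] [[-0.97787087  0.05812502  0.20097274]
 [ 0.05718821  0.99830852 -0.01046919]
 [-0.20124132  0.00125575 -0.97954089]]
[0.1133 0.4799 0.3521 0.0965 0.1382 0.0075] 0.03520409235780275
0.485 20 [-10.3  37.3 121.6] 1.1 True
0.485 25 [-10.3  37.4 123.5] -5.9 True
0.485 30 [-10.3  37.7 125.4] -13.1 True
0.485 35 [-10.3  38.2 127.2] -20.4 True
0.485 40 [-10.3  38.9 128.9] -27.8 True
0.52 20 [ -9.6  39.2 115.6] 5.2 True
0.52 25 [ -9.6  39.2 117.5] -1.7 True
0.52 30 [ -9.6  39.3 119.4] -8.8 True
0.52 35 [ -9.6  39.7 121.2] -15.9 True
0.52 40 [ -9.6  40.2 122.9] -23.2 True
0.55 20 [ -9.1  41.  110.3] 8.7 True
0.55 25 [ -9.1  40.9 112.3] 1.8 True
0.55 30 [ -9.1  40.9 114.2] -5.2 True
0.55 35 [ -9.1  41.2 116.1] -12.2 True
0.55 40 [ -9.1  41.6 117.8] -19.4 True
0.58 20 [ -8.6  43.  104.8] 12.2 True
0.58 25 [ -8.6  42.7 106.9] 5.4 True
0.58 30 [ -8.6  42.7 108.9] -1.6 True
0.58 35 [ -8.6  42.8 110.8] -8.6 True
0.58 40 [ -8.6  43.1 112.5] -15.7 True
0.613 20 [-8.1 45.3 98.6] 16.1 True
0.613 25 [ -8.1  44.9 100.8] 9.3 True
0.613 30 [ -8.1  44.8 102.9] 2.3 True
0.613 35 [ -8.1  44.8 104.8] -4.6 True
0.613 40 [ -8.1  45.  106.6] -11.7 True
```

Converted, 12 degrees is 0.0333.

```bash
python3 - <<'E'
from h import *
print(delta((.46,.0324,.23),86.7)[0])
E
```

```text
[-4.36000e-02  5.00000e-04 -1.90100e-01  6.84000e-02  1.16096e+01
 -3.94000e-02]
```

steer_hand(steps=[0.02,0,-0.04,0,0.0111,0,0.6,0.03,0,-0.08,0,0.0222,0,0.6,0.036,0,-0.13,0,0.0333,0,0.6,0.036,0,-0.18,0,0.0333,0,0.6,0.036,0,-0.19,0,0.0333,0,0.6,0.036,0,-0.19,0,0.0333,0,0.6])

```text
time_s: 11.35
position: [0.39, 0.0346, 0.2175]
tcp_rot: [[-0.998, 0.058, 0.009], [0.058, 0.998, -0.003], [-0.009, -0.003, -1.0]]
force: [-0.0, -0.9, -0.6]
opening: 0.601
grasp_force: 0.0
```

steer_hand(steps=[0,0,0,0,0,0.0222,0.6,0,0,0,0,0,0.0444,0.6,0,0,0,0,0,0.0667,0.6,0,0,0,0,0,0.0889,0.6,0,0,0,0,0,0.1111,0.6,0,0,0,0,0,0.1333,0.6,0,0,0,0,0,0.1556,0.6,0,0,0,0,0,0.1778,0.6,0,0,0,0,0,0.2,0.6,0,0,0,0,0,0.2222,0.6,0,0,0,0,0,0.2444,0.6,0,0,0,0,0,0.25,0.6,0,0,0,0,0,0.25,0.6])

```text
time_s: 12.65
position: [0.387, 0.0352, 0.2132]
tcp_rot: [[0.058, 0.998, -0.002], [0.998, -0.058, -0.001], [-0.001, -0.001, -1.0]]
force: [-0.2, 0.2, 0.4]
opening: 0.597
grasp_force: 0.0
```

steer_hand(steps=[0,0,0,0,0,0.0222,0.6,0,0,0,0,0,0.0444,0.6,0,0,0,0,0,0.0667,0.6,0,0,0,0,0,0.0889,0.6,0,0,0,0,0,0.1111,0.6,0,0,0,0,0,0.1333,0.6,0,0,0,0,0,0.1556,0.6,0,0,0,0,0,0.1778,0.6,0,0,0,0,0,0.2,0.6,0,0,0,0,0,0.2222,0.6,0,0,0,0,0,0.2444,0.6,0,0,0,0,0,0.25,0.6,0,0,0,0,0,0.25,0.6])

```text
time_s: 13.95
position: [0.3866, 0.0354, 0.2135]
tcp_rot: [[0.998, -0.056, -0.001], [-0.056, -0.998, -0.0], [-0.001, 0.0, -1.0]]
force: [0.2, -0.1, 0.2]
opening: 0.6
grasp_force: 0.0
```

```bash
python3 - <<'E'
from h import *
s=bot.read_state();print(s["joint_positions"])
print(delta((.48,.030,.2),-93.3,-42)[0])
E
```

```text
[-1.13494070e+01  1.28235392e+01  1.14585473e+02 -4.39156041e-02
  5.26418744e+01  8.19148848e+01]
[9.36000e-02 1.00000e-04 1.34000e-02 3.30000e-03 4.20553e+01 6.96000e-02]
```

Converted, 42 degrees is 0.1167.

steer_hand(steps=[0.04,0,0.03,0,0.0167,0,0.6,0.065,0,0.06,0,0.0333,0,0.6,0.065,0,0.07,0,0.0444,0,0.6,0.065,0,0.07,0,0.0556,0,0.6,0.065,0,0.07,0,0.0611,0,0.6,0.065,0,0.07,0,0.0667,0,0.6,0.065,0,0.07,0,0.0722,0,0.6,0.065,0,0.07,0,0.0778,0,0.6,0.065,0,0.07,0,0.0833,0,0.6,0.065,0,0.07,0,0.0889,0,0.6,0.065,0,0.07,0,0.0944,0,0.6,0.065,0,0.07,0,0.1,0,0.6,0.065,0,0.07,0,0.1056,0,0.6,0.065,0,0.07,0,0.1111,0,0.6,0.065,0,0.07,0,0.1167,0,0.6,0.065,0,0.07,0,0.1167,0,0.6,0.065,0,0.07,0,0.1167,0,0.6,0.065,0,0.07,0,0.1167,0,0.6])

```text
time_s: 15.75
position: [0.469, 0.0354, 0.1499]
tcp_rot: [[0.753, -0.059, 0.655], [-0.043, -0.998, -0.041], [0.657, 0.002, -0.754]]
force: [0.1, 1.2, -0.3]
opening: 0.598
grasp_force: 0.0
```

```bash
python3 - <<'E'
from h import *
s=bot.read_state();print(s["joint_positions"])
print(delta((.48,.030,.02),-93.3,-42)[0])
E
```

```text
[-13.90568069  29.42266559 139.88183749 166.56526331  30.57884645
 -86.44393271]
[-0.0768  0.0045  0.1054  0.1554  0.9508  0.0312]
```

```bash
python3 - <<'E'
from h import *
print(delta((.50,.030,.15),-93.3,-42)[0],delta((.50,.030,.02),-93.3,-42)[0],delta((.505,.0295,.02),-93.3,-42)[0])
E
```

```text
[0.0236 0.0036 0.0205 0.1554 0.9508 0.0312] [-0.0618  0.0033  0.1185  0.1554  0.9508  0.0312] [-0.058   0.0035  0.1218  0.1554  0.9508  0.0312]
```

Converted, 1 degrees is 0.0028.

steer_hand(steps=[0.024,0.0036,0.02,0,0.0028,0,0.6,0.024,0.0036,0.02,0,0.0028,0,0.6,0,0.0035,0.05,0,0.0028,0,0.6,-0.02,0.0034,0.08,0,0.0028,0,0.6,-0.04,0.0033,0.1,0,0.0028,0,0.6,-0.04,0.0033,0.1,0,0.0028,0,0.6])

```text
time_s: 16.35
position: [0.5027, 0.0303, 0.0433]
tcp_rot: [[0.748, -0.058, 0.662], [-0.044, -0.998, -0.038], [0.663, -0.001, -0.749]]
force: [-1.6, 0.2, 1.0]
opening: 0.6
grasp_force: 0.0
```

```bash
python3 - <<'E'
from h import *
s=bot.read_state();print(s["joint_positions"])
print(delta((.505,.0295,.02),-93.3,-42)[0],"final",delta((.612,.0247,.02),-93.3,-42,p0=np.array([.505,.0295,.02]))[0])
E
```

```text
[-13.52427237  51.6884739  138.07711758 171.27964434  51.1404243
 -92.12218077]
[-0.0137  0.0007  0.019  -0.0245  0.493  -0.0738] final [ 0.0802 -0.0014  0.071  -0.0245  0.493  -0.0738]
```

steer_hand(steps=[-0.007,0.0003,0.01,0,0,0,0.6,-0.013,0.0007,0.019,0,0,0,0.6,-0.013,0.0007,0.019,0,0,0,0.6])

```text
time_s: 16.65
position: [0.5082, 0.0289, 0.0273]
tcp_rot: [[0.739, -0.058, 0.671], [-0.042, -0.998, -0.04], [0.672, 0.001, -0.74]]
force: [0.5, 0.1, -0.3]
opening: 0.595
grasp_force: 0.0
```

```bash
python3 - <<'E'
from h import *
s=bot.read_state();print(s["joint_positions"]);R=np.array(s["tcp_rot"]); print(R.T@np.array([.998,-.058,0])*.1)
E
```

```text
[-13.53517563  55.0798258  137.54135546 171.69065225  54.69245089
 -92.80488741]
[ 7.40206929e-02 -3.54577640e-05  6.71908905e-02]
```

steer_hand(steps=[0.0037,0,0.0034,0,0,0,0.6,0.0074,0,0.0067,0,0,0,0.6,0.0111,0,0.0101,0,0,0,0.6,0.0148,0,0.0134,0,0,0,0.6,0.0185,0,0.0168,0,0,0,0.6,0.0222,0,0.0202,0,0,0,0.6,0.0259,0,0.0235,0,0,0,0.6,0.0296,0,0.0269,0,0,0,0.6,0.0333,0,0.0302,0,0,0,0.6,0.037,0,0.0336,0,0,0,0.6,0.037,0,0.0336,0,0,0,0.6])

```text
time_s: 17.75
position: [0.5588, 0.0254, 0.0267]
tcp_rot: [[0.739, -0.059, 0.671], [-0.042, -0.998, -0.042], [0.673, 0.003, -0.74]]
force: [-0.6, -1.5, 0.6]
opening: 0.599
grasp_force: 0.3
```

steer_hand(steps=[0.0037,0,0.0034,0,0,0,0.6,0.0074,0,0.0067,0,0,0,0.6,0.0111,0,0.0101,0,0,0,0.6,0.0148,0,0.0134,0,0,0,0.6,0.0185,0,0.0168,0,0,0,0.6,0.0222,0,0.0202,0,0,0,0.6,0.0259,0,0.0235,0,0,0,0.6,0.0285,0,0.0259,0,0,0,0.6,0.0285,0,0.0259,0,0,0,0.6])

```text
time_s: 18.65
position: [0.597, 0.0232, 0.0268]
tcp_rot: [[0.739, -0.059, 0.671], [-0.042, -0.998, -0.042], [0.673, 0.003, -0.74]]
force: [-0.2, -0.4, -0.1]
opening: 0.601
grasp_force: 0.2
```

```bash
python3 - <<'E'
from h import *
t=bot.capture("top")["color"];s=bot.capture("scene")["color"];w=bot.capture("wrist")["color"]
b=cv2.resize(s[145:265,270:400],None,fx=3,fy=3,interpolation=cv2.INTER_CUBIC)
w=cv2.resize(w,(400,360),interpolation=cv2.INTER_AREA)
cv2.imwrite("pics/p4.png",np.hstack([np.clip(b*1.5,0,255),w]).astype(np.uint8)[:,:,::-1])
E
```

View pics/p4.png

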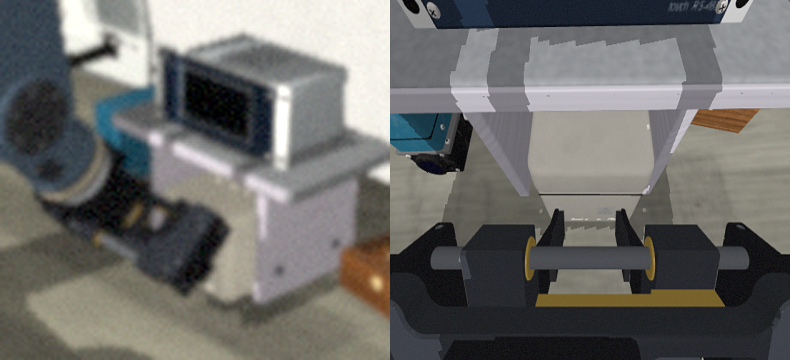

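The wrist view shows the box square between the panels: its edges are at columns 528 and 652, with a gap on both sides. The display is undisturbed. Now for the slow final push, in short commands so I can watch the force.

steer_hand(steps=[0.002,0,0.0018,0,0,0,0.6,0.004,0,0.0036,0,0,0,0.6,0.006,0,0.0054,0,0,0,0.6,0.008,0,0.0072,0,0,0,0.6,0.008,0,0.0072,0,0,0,0.6])

```text
time_s: 19.3
position: [0.6072, 0.0226, 0.0266]
tcp_rot: [[0.74, -0.059, 0.67], [-0.042, -0.998, -0.042], [0.672, 0.003, -0.741]]
force: [-3.0, 0.0, -0.2]
opening: 0.599
grasp_force: 0.8
```

steer_hand(steps=[0.0015,0,0.0013,0,0,0,0.6,0.003,0,0.0027,0,0,0,0.6,0.003,0,0.0027,0,0,0,0.6])

```text
time_s: 19.6
position: [0.611, 0.0224, 0.0265]
tcp_rot: [[0.74, -0.059, 0.67], [-0.042, -0.998, -0.042], [0.672, 0.003, -0.741]]
force: [-2.1, 0.1, 1.2]
opening: 0.6
grasp_force: 1.0
```

steer_hand(steps=[0.0015,0,0.0013,0,0,0,0.6,0.003,0,0.0027,0,0,0,0.6,0.003,0,0.0027,0,0,0,0.6])

```text
time_s: 19.9
position: [0.6123, 0.0225, 0.026]
tcp_rot: [[0.743, -0.06, 0.667], [-0.043, -0.998, -0.042], [0.668, 0.002, -0.744]]
force: [-7.9, -0.0, 5.0]
opening: 0.599
grasp_force: 4.1
```

steer_hand(steps=[0.0015,0,0.0013,0,0,0,0.6,0.0022,0,0.002,0,0,0,0.6,0.0022,0,0.002,0,0,0,0.6])

```text
time_s: 20.2
position: [0.6126, 0.0226, 0.0254]
tcp_rot: [[0.746, -0.061, 0.663], [-0.044, -0.998, -0.041], [0.664, 0.002, -0.747]]
force: [-15.1, -1.2, 9.6]
opening: 0.6
grasp_force: 7.2
```

The stop was met at TCP x = 0.612 m, where predicted. I'll press slightly more so the box seats flat, then back straight off and look.

steer_hand(steps=[0.0015,0,0.0013,0,0,0,0.6,0.0015,0,0.0013,0,0,0,0.6,0.0015,0,0.0013,0,0,0,0.6])

```text
time_s: 20.5
position: [0.6127, 0.0227, 0.0249]
tcp_rot: [[0.749, -0.061, 0.66], [-0.045, -0.998, -0.041], [0.662, 0.001, -0.75]]
force: [-17.1, -1.9, 11.5]
opening: 0.598
grasp_force: 9.1
```

steer_hand(steps=[-0.004,0,-0.0036,0,0,0,0.6,-0.008,0,-0.0072,0,0,0,0.6,-0.025,0,-0.022,0,0,0,0.6,-0.05,0,-0.045,0,0,0,0.6,-0.05,0,-0.045,0,0,0,0.6])

```text
time_s: 21.0
position: [0.5484, 0.0266, 0.0251]
tcp_rot: [[0.745, -0.059, 0.665], [-0.043, -0.998, -0.041], [0.666, 0.002, -0.746]]
force: [0.1, 0.1, -1.6]
opening: 0.597
grasp_force: 0.0
```

```bash
python3 - <<'E'
from h import *
t=bot.capture("top")["color"];s=bot.capture("scene")["color"];w=bot.capture("wrist")["color"]
b=cv2.resize(s[145:265,270:400],None,fx=3,fy=3,interpolation=cv2.INTER_CUBIC)
w=cv2.resize(w[:260],(400,360),interpolation=cv2.INTER_AREA)
cv2.imwrite("pics/p5.png",np.hstack([np.clip(b*1.5,0,255),w]).astype(np.uint8)[:,:,::-1])
E
```

```text
(no output)
```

View pics/p5.png

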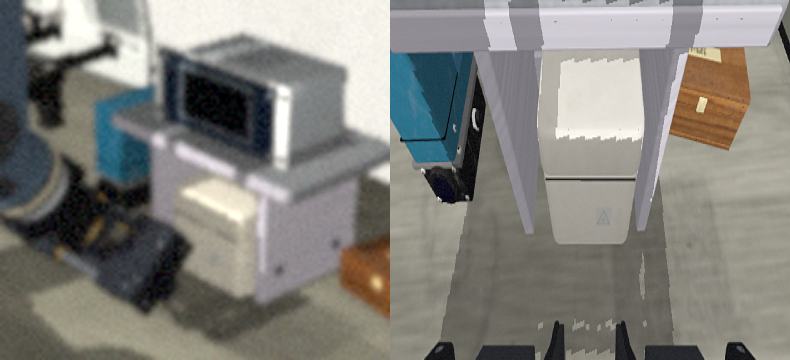

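The box stands in the bay with its front a few mm under the board and the panels clear on both sides (wrist columns 545–642). Shelf edges run about a degree off the gripper, so I'll press once more with shut fingers at the box's middle, letting it square itself on the stop.

steer_hand(steps=[0,0,0,0,0,0,0,0,0,0,0,0,0,0,0,0,0,0,0,0,0,0,0,0,0,0,0,0,0,0,0,0,0,0,0,0,0,0,0,0,0,0,0.01,0,0.009,0,0,0,0,0.02,0,0.018,0,0,0,0,0.03,0,0.027,0,0,0,0,0.036,0,0.0327,0,0,0,0,0.041,0,0.0372,0,0,0,0,0.044,0,0.04,0,0,0,0,0.046,0,0.0418,0,0,0,0,0.046,0,0.0418,0,0,0,0])

```text
time_s: 22.55
position: [0.6121, 0.0226, 0.0255]
tcp_rot: [[0.743, -0.06, 0.666], [-0.043, -0.998, -0.041], [0.668, 0.002, -0.744]]
force: [-4.1, -0.5, 2.3]
opening: 0.005
grasp_force: 2.0
```

steer_hand(steps=[0.0015,0,0.0013,0,0,0,0,0.003,0,0.0027,0,0,0,0,0.0045,0,0.004,0,0,0,0,0.0045,0,0.004,0,0,0,0])

```text
time_s: 22.95
position: [0.6127, 0.0228, 0.0242]
tcp_rot: [[0.75, -0.061, 0.659], [-0.045, -0.998, -0.041], [0.66, 0.001, -0.751]]
force: [-16.3, -1.1, 11.5]
opening: 0.003
grasp_force: 8.2
```

steer_hand(steps=[0.002,0,0.0018,0,0,0,0,0.003,0,0.0027,0,0,0,0,0.003,0,0.0027,0,0,0,0])

```text
time_s: 23.25
position: [0.6129, 0.0231, 0.0232]
tcp_rot: [[0.754, -0.061, 0.653], [-0.046, -0.998, -0.041], [0.655, 0.001, -0.756]]
force: [-25.2, -2.3, 15.7]
opening: 0.006
grasp_force: 12.2
```

steer_hand(steps=[-0.004,0,-0.0036,0,0,0,0,-0.01,0,-0.009,0,0,0,0,-0.03,0,-0.027,0,0,0,0,-0.06,0,-0.054,0,0,0,0,-0.06,0,-0.054,0,0,0,0,-0.06,0,-0.054,0,0,0,0])

```text
time_s: 23.85
position: [0.5437, 0.0264, 0.0257]
tcp_rot: [[0.74, -0.06, 0.669], [-0.043, -0.998, -0.042], [0.671, 0.002, -0.742]]
force: [0.5, -0.2, -0.1]
opening: 0.006
grasp_force: 0.0
```

```bash
python3 - <<'E'
from h import *
st=bot.read_state();w=bot.capture("wrist");np.savez("w.npz",K=w["K"],mount=w["mount"],p=st["position"],R=st["tcp_rot"])
cv2.imwrite("pics/p6.png",cv2.resize(w["color"][0:250,60:460],(800,500),interpolation=cv2.INTER_CUBIC)[:,:,::-1])
E
```

```text
(no output)
```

View pics/p6.png

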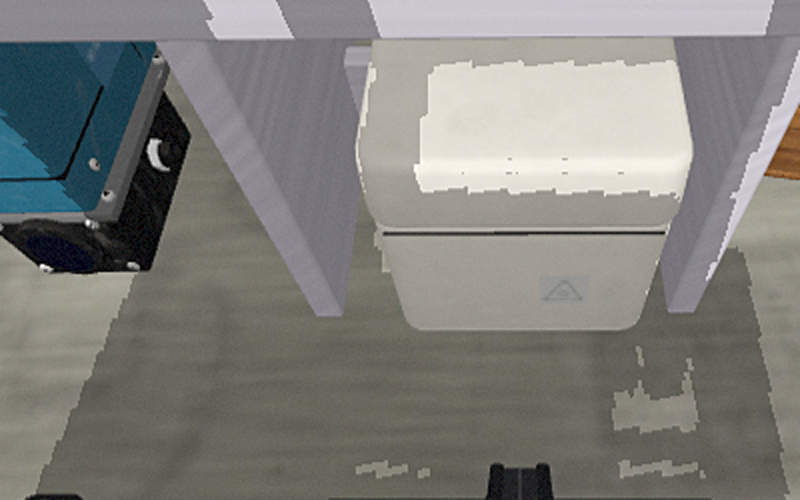

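The box is parallel to the shelf: its seam runs (384,233)–(668,231) and the panel feet (330,316)–(684,312), which is the same slope within about 0.3°. It stands clear of both panels and nothing else has moved. The fingers are 65 mm away, so I'm handing it in.

```bash
python3 -c "
from rig import bot
print(bot.hand_in())"
```

```text
the job is handed in; nothing more can be done
None
```

I pushed the supply box upright into the bay until it met the rear stop, square to the shelf and about 4–8 mm right of centre, touched nothing else, and handed the job in at about 24 s; no verdict came back.

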